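# Check-weigh a parcel on the mailroom balance

### The job

The small parcel on the balance ought to weigh 300 g. Check it: stand the 200 g weight and the 100 g weight upright on the empty pan, so that the beam floats level, and let go of everything.

Things in the scene. Friction and masses are not known exactly. Their poses are not given: they have to be found in the camera images.
- beam (a joint): tilt of the balance beam, rad: 0 level, positive = empty pan high; stops at +-0.14. Starts at +0.14: a 95 x 85 x 55 mm cardboard parcel (about 300 g) is on the other pan. A surplus of 50 g drives it to its stop; matched loads settle near 0 in 2 s. Pans 260 mm apart stay horizontal, and a load may stand anywhere on one. Between them: pillar and index plate, 190 mm high.
- weight_pan (a point): centre of the floor (upper face) of the empty pan, the one nearer the cork mat: a round steel dish, flat inside to 70 mm radius, rim 152 mm across and 4 mm above the floor. Floor 133 mm above the table at the start (pan high), 115 mm when the beam is level. y axis along the beam away from the parcel, z up.
- weight_200: 200 g steel weight: cylinder 34 mm in diameter, 33 mm tall, with a 22 mm knob on top, 50 mm in all. Origin: centre of its underside, z up. One of four alike on a 4 mm cork mat, in any order, about 100 mm apart; it is the second largest. Bystanders: the largest (500 g, 46 mm diameter, 68 mm tall) and the smallest (50 g, 18 mm, 32 mm tall).
- weight_100: 100 g steel weight, same shape, second smallest of the four on the mat: cylinder 24 mm in diameter, 24 mm tall, with a 16 mm knob on top, 38 mm in all. Origin: centre of its underside, z up.
Things that resemble listed ones, but are neither listed nor needed, are in the scene too. Leave any yellow look-alike of the weight_100 alone.

How it is judged:
By the outcome, as a careful person would: the job done as asked, in the order asked, and still so for the second after the job is handed in, with the robot touching nothing.
It also fails if it takes over 70 s, if anything falls off the work surface, if the arm or the gripper's body presses on something with over 40 N, if the wrist force passes 120 N, or if a joint passes its speed limit or range.

### The arm

A 6-joint arm with a two-finger parallel gripper is mounted at the origin on the work surface. World frame = base frame: x ahead of the robot, y to its left, z up, the work surface at z = 0. Lengths are in m, angles in rad, forces in N, time in s.
With the tool pointing down it reaches from about 0.225 to 0.725 m from the base axis. Payload 3.1 kg.
Tool frame: the origin (TCP) lies at the very end of the fingers, on their centre line; the grasp point (between the pads) lies 19 mm behind it; z points along the fingers, y is the line along which they close (so a half turn about z gives the same grasp; the last joint's range is limited). The gripper opens to 85 mm and grips with 20 to 120 N. Pads are 22 mm wide; open, the fingers measure 114 mm over their backs; the gripper's body (76 mm by 85 mm) begins 54 mm behind the grasp point. The pads swing forward as they close: fully open they stand 13 mm farther back than shut.
Start: joints at [-1.299, 0.048, 0.099, 1.622, 0, 1.443], TCP at [0.204, -0.484, 0.231] pointing down, gripper open.
Joint ranges: [-2.91, 2.91], [-0.99, 1.94], [-1.21, 1.42], [-2.12, 2.29], [-1.49, 1.47], [-3.14, 3.14]. Speed limits (rad/s): [2.79, 2.79, 3.14, 3.14, 3.14, 3.14].

### API

Orientations are given as a rotation vector (axis times angle).
In Python, from bench import sense, eyes, job_done gives the robot as it stands.
- The arm moves only by the tool jog_arm, never from a script. Its argument "moves" is text: rows parted by semicolons, each of 7 numbers parted by spaces: the shift along the tool's x, y, z as a fraction of full scale, then the turn, a rotation vector about the tool's x, y, z as a fraction of full scale, then the opening, from 0 (shut) to 1 (fully open). A call has 1 to 20 rows; each row is the pose to reach, as a shift and turn from the pose commanded when the call began, along the tool's axes at that moment; what a row does not reach only later rows make up. Full scale, the value 1, is 0.1 m for a shift and 90 degrees for a turn. A row lasts 1/8 s, in which the tool goes at most 62.5 mm and 10.7 degrees, less where a joint would pass 70% of its speed; a pose out of reach is approached as far as the arm can. A call with a number of a shift or a turn outside -1 to 1 is refused whole. A call with a gripper value outside its range is refused whole. The fingers move at their own pace and stop on an object; "squeeze" is the grip in N (left out, the last holds). Time passes only in rows, so rows that repeat a pose let the fingers close. It gives the time, the measured TCP pose, the force, the opening and the grip force at its end, in the units of the state.
- sense(): the state, without advancing time (a new reading comes with each control period).
- eyes.get_image(name): name is "scene" or "top" or "wrist"; returns a dict with "color" (384x512x3 uint8, red, green, blue), "fx", "fy", "cx", "cy" (pixels), "k1" (the pictures are not rectified: a ray, as slopes to the right and down, at radius r is drawn at 1 + k1 r^2 times it, then the intrinsics apply), "extrinsics" (4x4, takes a point from camera to world coordinates). Camera axes: x right, y down, z forward; pixel columns grow to the right and rows downward; lengths in m; the calibration is good to about 2 mm. A picture is of the moment at which its call begins. There is no depth.
- job_done(): hands the job in; it is judged then, once.
The state is a dict: "time": time; "joint_pos": joint angles; "dq": joint speeds; "tau": joint torques, N m; "tcp_pos": TCP position; "eef_rot": TCP orientation; "force": force on the tool from outside, world axes, zero at the start; "moment": the same for the moment, N m; "grip_width": finger opening in m; "grip_force": force on a finger pad.
Only numpy, scipy, OpenCV 4.12 (cv2) and the standard library are available. Lean on these libraries where they do the work, as an engineer would, in place of code of your own. Each camera call takes 0.05 s, during which the arm holds its last target. There are 200 camera calls.

## Working session

There is one attempt and no reset: what is moved stays moved. The work goes in short steps, Python scripts to look and compute and a tool call to move; the robot and the scene stay as the last step left them, time stands still between calls to the robot, and variables do not carry over. Pictures are saved under pics/ and viewed, at most 10 in all, crops included, and the job is handed in when it is done.

Besides the shell and the picture viewer there is one more tool, called after "Call:" as name(argument=value, ...) on one line, values as JSON. jog_arm: Moves the arm, as the interface text tells. Its arguments: {"type":"object","properties":{"moves":{"type":"string"},"squeeze":{"type":"number"}},"required":["moves"]}

```bash
mkdir -p pics; cat > h.py <<'E'
from bench import sense, eyes, job_done
import numpy as np, cv2
from scipy.spatial.transform import Rotation as R
def get(n): return eyes.get_image(n)
def save(im,name,box=None,s=1):
    c=im["color"]
    if box: c=c[box[1]:box[3],box[0]:box[2]]
    c=cv2.resize(c,None,fx=s,fy=s,interpolation=cv2.INTER_CUBIC)
    cv2.imwrite("pics/"+name,c[:,:,::-1])
def px(im,u,v,z):
    K=np.array([[im["fx"],0,im["cx"]],[0,im["fy"],im["cy"]],[0,0,1.]])
    p=cv2.undistortPoints(np.array([[[u,v]]],float),K,np.array([im["k1"],0,0,0.]))[0,0]
    T=np.array(im["extrinsics"]);d=T[:3,:3]@[p[0],p[1],1];o=T[:3,3]
    return o+d*(z-o[2])/d[2]
def proj(im,P):
    T=np.array(im["extrinsics"]);c=T[:3,:3].T@(np.array(P)-T[:3,3]);x,y=c[:2]/c[2];k=1+im["k1"]*(x*x+y*y)
    return np.array([im["fx"]*x*k+im["cx"],im["fy"]*y*k+im["cy"]])
E
python3 - <<'E'
from h import *
a=get("top");b=get("scene")
save(a,"top1.png",s=1.5);save(b,"scene1.png",s=1.5)
for i in(a,b):print({k:i[k] for k in i if k!="color"})
s=sense();print(s)
E
```

```text
{'fx': 353.15756848935, 'fy': 353.15756848935, 'cx': 263.13688632074667, 'cy': 191.63119933933285, 'k1': 0.024299342069014393, 'extrinsics': array([[ 0.02852135, -0.99263303,  0.11775484,  0.33022091],
       [-0.99942682, -0.03046723, -0.01475761,  0.08801283],
       [ 0.01823655, -0.11726644, -0.99293303,  0.86916779],
       [ 0.        ,  0.        ,  0.        ,  1.        ]])}
{'fx': 466.9746963025842, 'fy': 466.9746963025842, 'cx': 257.8804670600868, 'cy': 193.72744180529082, 'k1': 0.038027469889590416, 'extrinsics': array([[-0.20032342,  0.79685892, -0.56998806,  1.03905363],
       [ 0.97972672,  0.1614666 , -0.11859214,  0.20188442],
       [-0.00246717, -0.58218931, -0.81304952,  0.96928656],
       [ 0.        ,  0.        ,  0.        ,  1.        ]])}
{'time': 0.1, 'joint_pos': array([-1.29881365e+00,  4.86919293e-02,  9.77464350e-02,  1.62201635e+00,
       -4.98209036e-06,  1.44301697e+00]), 'dq': array([-0.00057503, -0.00180871,  0.00176651,  0.00052302,  0.00094915,
        0.0008218 ]), 'tau': array([ 2.43712522e-03, -3.39850152e+01,  3.20935965e+01,  1.58433476e-02,
       -1.60953100e-04,  3.39550766e-06]), 'tcp_pos': array([ 0.2041746 , -0.48306243,  0.23022225]), 'eef_rot': array([-3.07692766e+00, -6.23342993e-01,  2.52678887e-04]), 'force': array([ 0.35642204, -0.83687709,  0.21455716]), 'moment': array([-0.02261507,  0.04393629,  0.00042578]), 'grip_force': 0.0, 'grip_width': 0.08552742992731353}
```

View pics/top1.png

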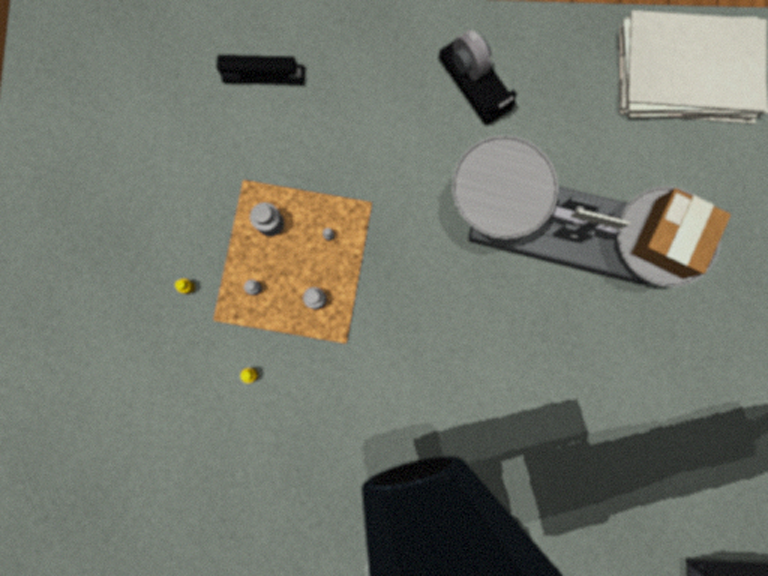

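View pics/scene1.png

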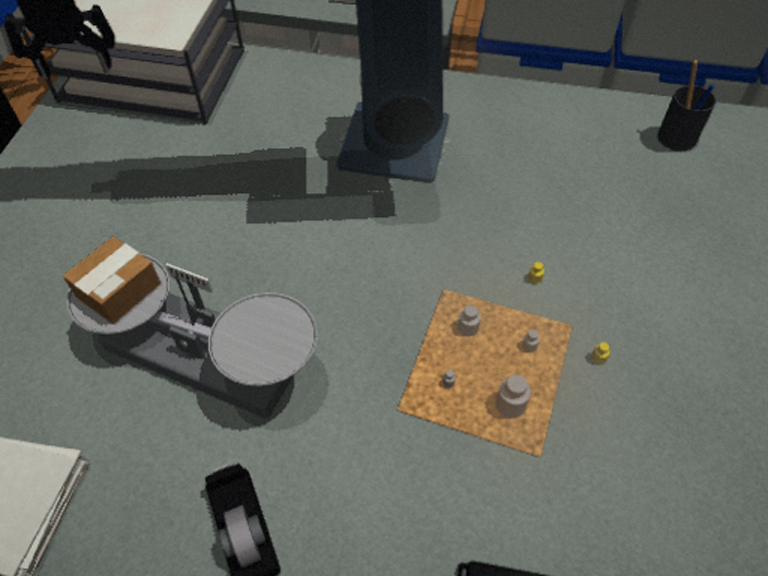

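The top view (in its 1.5x pixels) shows four steel weights on the mat at (266,217), (328,234), (315,298) and (252,287). By size these are 500, 50, 200 and 100 g. The yellow look-alikes are off the mat at (184,286) and (249,375). The empty pan is at (505,188) and the parcel is on the far pan. I'll confirm this in an enlarged crop.

```bash
python3 - <<'E'
from h import *
a=get("top");b=get("scene")
A=cv2.resize(a["color"][115:235,140:255],None,fx=3.4,fy=3.4,interpolation=cv2.INTER_CUBIC)
B=cv2.resize(b["color"][190:310,265:380],None,fx=3.4,fy=3.4,interpolation=cv2.INTER_CUBIC)
cv2.imwrite("pics/crop1.png",np.hstack([A,B])[:,:,::-1]);print(A.shape)
C=[a["color"][85:165,295:380],b["color"][190:260,135:215]]
C=[cv2.resize(c,(395,395),interpolation=cv2.INTER_CUBIC) for c in C]
cv2.imwrite("pics/crop2.png",np.hstack(C)[:,:,::-1])
E
```

```text
(408, 391, 3)
```

View pics/crop1.png

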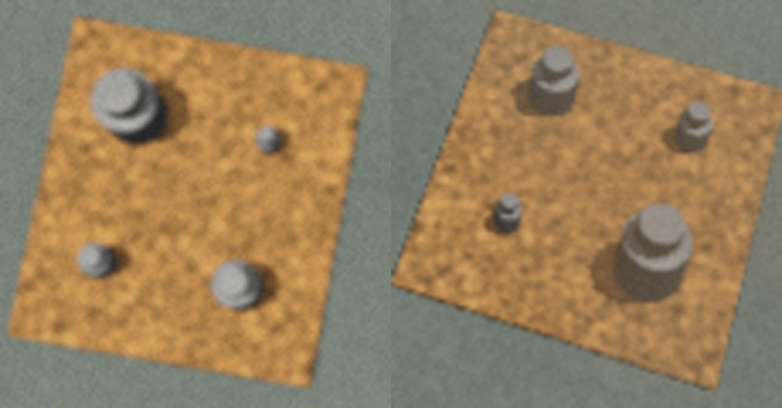

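```bash
python3 - <<'E'
from h import *
a=get("top");b=get("scene")
f=lambda x,s,o:(x+.5)/s-.5+o
for n,pa,pb,z in [("200",(237,274),(167,59),.054),("100",(96,256),(308,110),.042),("500",(122,90),(271,221),.072),("50",(267,135),(118,200),.036)]:
    print(n,px(a,f(pa[0],3.4,140),f(pa[1],3.4,115),z).round(4),px(b,f(pb[0],3.4,265),f(pb[1],3.4,190),z).round(4))
g=lambda x:(x+.5)/1.5-.5
print("pan",px(a,g(505.5),g(188.5),.137).round(4),px(b,g(262.5),g(339.5),.137).round(4))
print("pan2",px(a,g(668),g(238),.097).round(4))
print("tape",px(a,g(478),g(80),.04).round(4))
s=sense();Rm=R.from_rotvec(s["eef_rot"]).as_matrix();print(s["tcp_pos"],Rm.round(4))
E
```

```text
200 [0.4147 0.2001 0.054 ] [0.4089 0.2054 0.054 ]
100 [0.4255 0.2991 0.042 ] [0.4234 0.3057 0.042 ]
500 [0.5354 0.2807 0.072 ] [0.5313 0.2861 0.072 ]
50 [0.5157 0.186  0.036 ] [0.5156 0.1884 0.036 ]
pan [ 0.5643 -0.0764  0.137 ] [ 0.5716 -0.0727  0.137 ]
pan2 [ 0.5087 -0.3277  0.097 ]
tape [ 0.7778 -0.0515  0.04  ]
[ 0.20428484 -0.48338608  0.23086799] [[ 9.211e-01  3.893e-01 -2.000e-04]
 [ 3.893e-01 -9.211e-01  8.000e-04]
 [ 1.000e-04 -9.000e-04 -1.000e+00]]
```

Both views agree to about 5 mm. The 200 g weight is at (0.412, 0.203), the 100 g at (0.4245, 0.302), and the pan centre at (0.568, -0.0745). The spacings of about 100 mm on the mat and 260 mm between pans match what was given. In the crop the second largest is at left panel (237,284) and the second smallest at (96,260). Next I move over the 200 g weight and turn so the closing line is square to the beam.

Call:
jog_arm(moves="0.25 -0.3 0 0 0 0 0.7; 0.5 -0.6 0 0 0 0 0.7; 0.765 -0.92 0 0 0 0 0.7")

```text
time: 0.68
tcp_pos: [0.2392, -0.368, 0.2312]
eef_rot: [-3.079, -0.623, -0.0]
force: [0.6, 0.3, -0.3]
grip_width: 0.0596
grip_force: 0.0
```

Call:
jog_arm(moves="0.25 -0.3 0 0 0 0 0.7; 0.5 -0.6 0 0 0 0 0.7; 0.765 -0.92 0 0 0 0 0.7")

```text
time: 1.05
tcp_pos: [0.2739, -0.2534, 0.2314]
eef_rot: [3.079, 0.623, 0.001]
force: [0.5, -0.2, 1.1]
grip_width: 0.0595
grip_force: 0.0
```

Call:
jog_arm(moves="0.25 -0.3 0 0 0 0 0.7; 0.5 -0.6 0 0 0 0 0.7; 0.765 -0.92 0 0 0 0 0.7")

```text
time: 1.42
tcp_pos: [0.3085, -0.1389, 0.2314]
eef_rot: [3.079, 0.623, 0.001]
force: [0.9, 0.4, -1.7]
grip_width: 0.0601
grip_force: 0.0
```

Call:
jog_arm(moves="0.25 -0.3 0 0 0 0 0.7; 0.5 -0.6 0 0 0 0 0.7; 0.765 -0.92 0 0 0 0 0.7")

```text
time: 1.8
tcp_pos: [0.3432, -0.0243, 0.2315]
eef_rot: [3.079, 0.623, 0.001]
force: [0.8, -1.0, -0.0]
grip_width: 0.0597
grip_force: 0.0
```

Call:
jog_arm(moves="0.25 -0.3 0 0 0 0 0.7; 0.5 -0.6 0 0 0 0 0.7; 0.765 -0.92 0 0 0 0 0.7")

```text
time: 2.17
tcp_pos: [0.3779, 0.0903, 0.2315]
eef_rot: [3.079, 0.624, 0.001]
force: [1.3, -0.7, -0.2]
grip_width: 0.0593
grip_force: 0.0
```

Call:
jog_arm(moves="0.13 -0.15 0 0 0 -0.1 0.7; 0.26 -0.3 0 0 0 -0.2 0.7; 0.39 -0.45 0 0 0 -0.3 0.7; 0.52 -0.6 0 0 0 -0.4 0.7; 0.65 -0.75 0 0 0 -0.5 0.7; 0.765 -0.92 0 0 0 -0.6 0.7; 0.765 -0.92 0 0 0 -0.6 0.7; 0.765 -0.92 0 0 0 -0.6 0.7")

```text
time: 3.18
tcp_pos: [0.4121, 0.2031, 0.2313]
eef_rot: [2.462, 1.951, -0.001]
force: [0.6, -0.2, -0.1]
grip_width: 0.0597
grip_force: 0.0
```

```bash
python3 - <<'E'
from h import *
w=get("wrist");save(w,"w1.png",s=1.5)
for n,P in [("200",(.412,.203,.054)),("100",(.4245,.302,.042))]: print(n,(proj(w,P)+.5)*1.5-.5)
s=sense();print(s["time"],s["tcp_pos"],R.from_rotvec(s["eef_rot"]).as_matrix().round(4),s["force"],s["grip_width"])
print(w["extrinsics"])
E
```

```text
200 [377.8022098  256.53322838]
100 [364.62267522 129.31089937]
3.225 [0.41209733 0.20295416 0.23135037] [[ 2.284e-01  9.736e-01 -2.000e-04]
 [ 9.736e-01 -2.284e-01 -4.000e-04]
 [-5.000e-04 -1.000e-04 -1.000e+00]] [-1.01831099 -1.30868534 -0.83227422] 0.059684798212067916
[[ 9.73930473e-01 -2.17397045e-01 -6.47916501e-02  4.29422967e-01]
 [-2.26845136e-01 -9.34419411e-01 -2.74593605e-01  2.73245275e-01]
 [-8.46737357e-04  2.82132751e-01 -9.59375002e-01  3.73158070e-01]
 [ 0.00000000e+00  0.00000000e+00  0.00000000e+00  1.00000000e+00]]
```

View pics/w1.png

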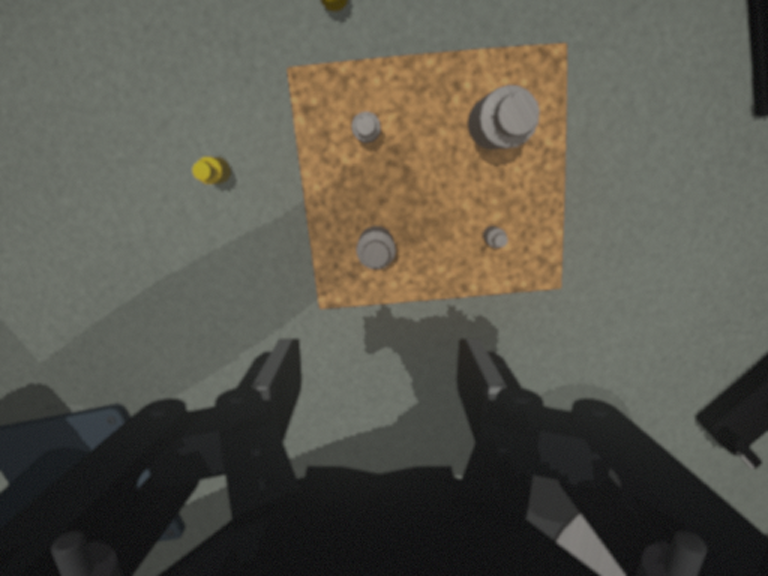

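The wrist view shows the 200 g knob at (376,254) and the 100 g knob at (366,125). Both are within about 4 px of my prediction.

```bash
python3 - <<'E'
from h import *
w=get("wrist");g=lambda x:(x+.5)/1.5-.5
print(px(w,g(376),g(254),.054),px(w,g(366),g(125),.042))
E
```

```text
[0.41112927 0.20527011 0.054     ] [0.42639226 0.30477523 0.042     ]
```

Call:
jog_arm(moves="0.005 -0.005 0.35 0 0 0 0.7; 0.01 -0.01 0.7 0 0 0 0.7; 0.015 -0.014 1 0 0 0 0.7")

```text
time: 3.65
tcp_pos: [0.411, 0.2046, 0.1302]
eef_rot: [2.462, 1.951, -0.0]
force: [0.2, -0.3, 0.0]
grip_width: 0.0599
grip_force: 0.0
```

Call:
jog_arm(moves="0 0 0.3 0 0 0 0.7; 0 0 0.6 0 0 0 0.7; 0 0 0.9 0 0 0 0.7; 0 0 1 0 0 0 0.7")

```text
time: 4.15
tcp_pos: [0.4095, 0.2042, 0.0293]
eef_rot: [-2.461, -1.951, 0.006]
force: [0.1, 0.5, 0.8]
grip_width: 0.06
grip_force: 0.0
```

Call:
jog_arm(moves="0 0 0.1 0 0 0 0.7; 0 0 0.2 0 0 0 0.7; 0 0 0.2 0 0 0 0.7; 0 0 0.2 0 0 0 0.55; 0 0 0.2 0 0 0 0.45; 0 0 0.2 0 0 0 0.38; 0 0 0.2 0 0 0 0.2; 0 0 0.2 0 0 0 0.2; 0 0 0.2 0 0 0 0.2; 0 0 0.2 0 0 0 0.2", squeeze=40)

```text
time: 5.4
tcp_pos: [0.4116, 0.2057, 0.0121]
eef_rot: [-2.46, -1.954, -0.002]
force: [-1.6, 0.4, 6.0]
grip_width: 0.0323
grip_force: 40.0
```

Call:
jog_arm(moves="0 0 -0.1 0 0 0 0.2; 0 0 -0.3 0 0 0 0.2; 0 0 -0.6 0 0 0 0.2; 0 0 -1 0 0 0 0.2; 0 0 -1 0 0 0 0.2; 0 0 -1 0 0 0 0.2")

```text
time: 6.15
tcp_pos: [0.4108, 0.205, 0.1104]
eef_rot: [-2.46, -1.953, 0.002]
force: [-0.3, 0.3, -3.2]
grip_width: 0.0325
grip_force: 40.1
```

```bash
python3 - <<'E'
from h import *
w=get("wrist");A=cv2.resize(w["color"][180:384,130:390],None,fx=1.5,fy=1.5)
b=get("scene")
t=get("tcp") if 0 else None
s=sense();c=proj(b,s["tcp_pos"]+[0,0,.02]).astype(int)
B=b["color"][max(c[1]-60,0):c[1]+60,max(0,c[0]-75):c[0]+75];B=cv2.resize(B,(390,306),interpolation=cv2.INTER_CUBIC)
cv2.imwrite("pics/h1.png",np.hstack([A,B])[:,:,::-1]);print(s["tcp_pos"],s["force"],R.from_rotvec(s["eef_rot"]).as_matrix().round(4))
E
```

```text
[0.40995682 0.2047856  0.10932068] [-0.44918228  0.15920212 -1.84538923] [[ 0.2266  0.974  -0.0034]
 [ 0.974  -0.2266 -0.0013]
 [-0.002  -0.003  -1.    ]]
```

View pics/h1.png

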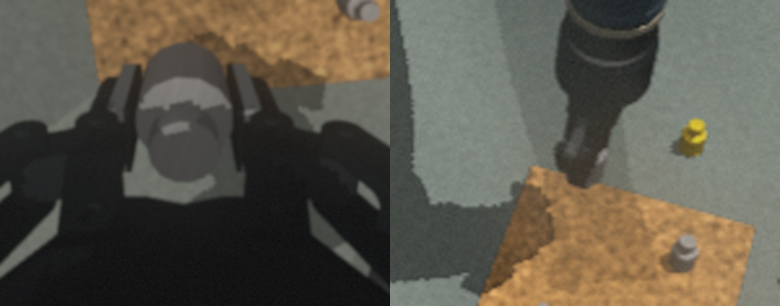

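The 200 g weight is held upright and the force reads 1.9 N. Now I carry it to the inner part of the pan.

Call:
jog_arm(moves="0 0 -0.4 0 0 0 0.2; -0.2 0.1 -0.7 0 0 0 0.2; -0.5 0.4 -1 0 0 0 0.2; -0.88 0.72 -1 0 0 0 0.2")

```text
time: 6.75
tcp_pos: [0.463, 0.1029, 0.2129]
eef_rot: [2.457, 1.955, 0.005]
force: [0.5, 0.3, -1.9]
grip_width: 0.0326
grip_force: 40.5
```

Call:
jog_arm(moves="-0.3 0.24 0 0 0 0 0.2; -0.6 0.48 0 0 0 0 0.2; -0.88 0.72 0 0 0 0 0.2")

```text
time: 7.12
tcp_pos: [0.5112, 0.0, 0.2092]
eef_rot: [-2.459, -1.952, 0.004]
force: [0.2, 0.0, -1.5]
grip_width: 0.0327
grip_force: 40.4
```

Call:
jog_arm(moves="-0.3 0.24 0 0 0 0 0.2; -0.55 0.45 0 0 0 0 0.2; -0.75 0.62 0 0 0 0 0.2; -0.88 0.72 0 0 0 0 0.2; -0.88 0.72 0 0 0 0 0.2; -0.88 0.72 0 0 0 0 0.2; -0.88 0.72 0 0 0 0 0.2")

```text
time: 8.0
tcp_pos: [0.5616, -0.0998, 0.2115]
eef_rot: [-2.459, -1.955, -0.0]
force: [-0.9, -0.0, -1.7]
grip_width: 0.0324
grip_force: 40.5
```

```bash
python3 - <<'E'
from h import *
s=sense();print(s["tcp_pos"],s["force"],R.from_rotvec(s["eef_rot"]).as_matrix().round(4))
a=get("top");b=get("scene");w=get("wrist")
A=[cv2.resize(c,(390,390),interpolation=cv2.INTER_CUBIC) for c in (a["color"][75:185,275:385],b["color"][165:275,115:225])]
cv2.imwrite("pics/p1.png",np.hstack(A)[:,:,::-1])
E
```

```text
[ 0.56155865 -0.09977045  0.21150517] [-0.8508753  -0.01119148 -1.74661939] [[ 2.253e-01  9.743e-01  0.000e+00]
 [ 9.743e-01 -2.253e-01  3.000e-04]
 [ 3.000e-04 -1.000e-04 -1.000e+00]]
```

View pics/p1.png

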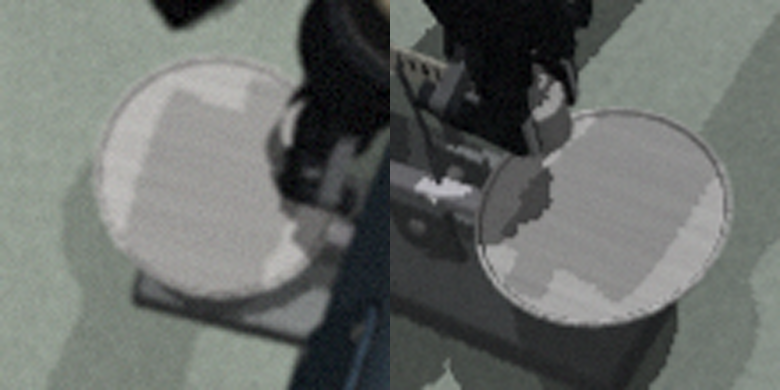

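The pan is clear and the weight hangs over its inner part, in the right panel at (545,130). Lowering.

Call:
jog_arm(moves="0 0 0.2 0 0 0 0.2; 0 0 0.4 0 0 0 0.2; 0 0 0.55 0 0 0 0.2; 0 0 0.64 0 0 0 0.2; 0 0 0.66 0 0 0 0.2; 0 0 0.66 0 0 0 0.2; 0 0 0.66 0 0 0 0.2")

```text
time: 9.02
tcp_pos: [0.5624, -0.101, 0.1463]
eef_rot: [2.459, 1.953, 0.002]
force: [0.4, 0.2, -2.8]
grip_width: 0.0328
grip_force: 40.5
```

Call:
jog_arm(moves="0 0 0.015 0 0 0 0.2; 0 0 0.03 0 0 0 0.2; 0 0 0.045 0 0 0 0.2; 0 0 0.05 0 0 0 0.2; 0 0 0.05 0 0 0 0.2; 0 0 0.05 0 0 0 0.2; 0 0 0.05 0 0 0 0.2; 0 0 0.05 0 0 0 0.2")

```text
time: 10.02
tcp_pos: [0.5619, -0.1007, 0.1404]
eef_rot: [2.46, 1.954, 0.0]
force: [-0.7, 0.3, 0.3]
grip_width: 0.0326
grip_force: 40.7
```

Contact: the load has gone off the wrist. I release gently and rise.

Call:
jog_arm(moves="0 0 0 0 0 0 0.42; 0 0 0 0 0 0 0.46; 0 0 0 0 0 0 0.52; 0 0 0 0 0 0 0.6; 0 0 0 0 0 0 0.65; 0 0 0 0 0 0 0.65; 0 0 -0.1 0 0 0 0.65; 0 0 -0.3 0 0 0 0.65; 0 0 -0.6 0 0 0 0.65; 0 0 -1 0 0 0 0.65; 0 0 -1 0 0 0 0.65; 0 0 -1 0 0 0 0.65")

```text
time: 11.52
tcp_pos: [0.562, -0.1008, 0.2407]
eef_rot: [2.46, 1.953, 0.001]
force: [-0.1, 0.4, -0.2]
grip_width: 0.0554
grip_force: 0.0
```

```bash
python3 - <<'E'
from h import *
s=sense();print(s["tcp_pos"],s["force"],R.from_rotvec(s["eef_rot"]).as_matrix().round(4))
b=get("scene");w=get("wrist")
A=[cv2.resize(w["color"],(400,300)),cv2.resize(b["color"][165:265,110:243],(400,300),interpolation=cv2.INTER_CUBIC)]
cv2.imwrite("pics/p2.png",np.hstack(A)[:,:,::-1])
E
```

```text
[ 0.562044   -0.10083061  0.24070604] [-0.08472538  0.43053299 -0.21606029] [[ 2.265e-01  9.740e-01  8.000e-04]
 [ 9.740e-01 -2.265e-01 -3.000e-04]
 [-1.000e-04  9.000e-04 -1.000e+00]]
```

View pics/p2.png

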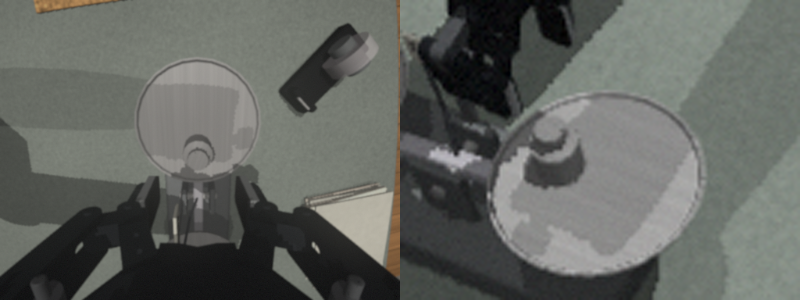

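The 200 g weight stands upright on the pan: left panel (197,155), right panel (553,158). Now the 100 g weight.

Call:
jog_arm(moves="0.3 -0.18 0 0 0 0 0.65; 0.6 -0.36 0 0 0 0 0.65; 0.91 -0.56 0 0 0 0 0.65")

```text
time: 12.0
tcp_pos: [0.5268, 0.0015, 0.2385]
eef_rot: [-2.459, -1.952, 0.003]
force: [-0.3, 0.5, -0.1]
grip_width: 0.0556
grip_force: 0.0
```

Call:
jog_arm(moves="0.3 -0.18 0 0 0 0 0.65; 0.6 -0.36 0 0 0 0 0.65; 0.91 -0.56 0 0 0 0 0.65")

```text
time: 12.38
tcp_pos: [0.4928, 0.1028, 0.2387]
eef_rot: [-2.459, -1.952, 0.004]
force: [0.8, 0.4, -0.3]
grip_width: 0.0548
grip_force: 0.0
```

Call:
jog_arm(moves="0.3 -0.18 0 0 0 0 0.65; 0.6 -0.36 0 0 0 0 0.65; 0.91 -0.56 0 0 0 0 0.65")

```text
time: 12.75
tcp_pos: [0.4589, 0.204, 0.2387]
eef_rot: [-2.46, -1.953, 0.004]
force: [1.2, 0.2, 0.2]
grip_width: 0.0557
grip_force: 0.0
```

Call:
jog_arm(moves="0.3 -0.18 0.2 0 0 0 0.65; 0.6 -0.36 0.4 0 0 0 0.65; 0.91 -0.56 0.6 0 0 0 0.65; 0.91 -0.56 1 0 0 0 0.65; 0.91 -0.56 1 0 0 0 0.65; 0.91 -0.56 1 0 0 0 0.65")

```text
time: 13.5
tcp_pos: [0.4262, 0.3042, 0.1407]
eef_rot: [2.461, 1.953, -0.001]
force: [-0.9, -0.8, 0.8]
grip_width: 0.0561
grip_force: 0.0
```

```bash
python3 - <<'E'
from h import *
s=sense();print(s["tcp_pos"],s["force"],R.from_rotvec(s["eef_rot"]).as_matrix().round(4))
w=get("wrist");save(w,"w2.png",(100,80,420,320),2);print(proj(w,(.4258,.304,.042))*2-[200,160])
for u,v in [(280,200),(300,200),(280,220)]: print(px(w,u,v,.042))
E
```

```text
[0.42617263 0.30417985 0.1406741 ] [-0.94543082 -0.82904929  0.78661365] [[ 2.271e-01  9.739e-01 -3.000e-04]
 [ 9.739e-01 -2.271e-01 -3.000e-04]
 [-3.000e-04 -2.000e-04 -1.000e+00]]
[302.32516801 219.12905248]
[0.45023333 0.28768442 0.042     ]
[0.46886409 0.28336208 0.042     ]
[0.44618834 0.26744104 0.042     ]
```

View pics/w2.png

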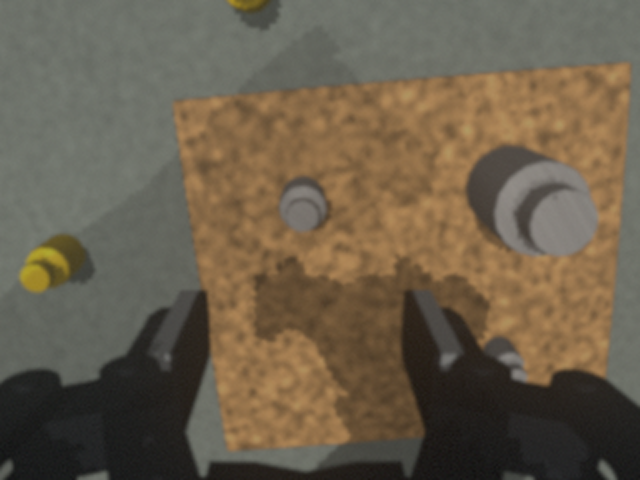

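The 100 g knob is at (303,214), about 2.5 mm farther along tool x than predicted. The 500 g weight at (545,205) and the 50 g at (505,360) stay clear. Descending.

Call:
jog_arm(moves="0.01 0 0.3 0 0 0 0.65; 0.015 0 0.6 0 0 0 0.65; 0.015 0 0.9 0 0 0 0.65; 0.015 0 1 0 0 0 0.65")

```text
time: 14.05
tcp_pos: [0.4267, 0.3055, 0.0402]
eef_rot: [-2.461, -1.952, 0.001]
force: [-0.7, 0.3, 1.3]
grip_width: 0.0553
grip_force: 0.0
```

Call:
jog_arm(moves="0 0 0.15 0 0 0 0.65; 0 0 0.3 0 0 0 0.65; 0 0 0.3 0 0 0 0.65; 0 0 0.3 0 0 0 0.5; 0 0 0.3 0 0 0 0.4; 0 0 0.3 0 0 0 0.32; 0 0 0.3 0 0 0 0.25; 0 0 0.3 0 0 0 0.1; 0 0 0.3 0 0 0 0.1; 0 0 0.3 0 0 0 0.1; 0 0 0.3 0 0 0 0.1", squeeze=40)

```text
time: 15.42
tcp_pos: [0.4268, 0.3064, 0.0111]
eef_rot: [-2.46, -1.954, -0.002]
force: [-1.0, 0.2, 5.4]
grip_width: 0.0223
grip_force: 39.5
```

Call:
jog_arm(moves="0 0 -0.1 0 0 0 0.1; 0 0 -0.3 0 0 0 0.1; 0 0 -0.6 0 0 0 0.1; 0 0 -1 0 0 0 0.1; 0 0 -1 0 0 0 0.1; 0 0 -1 0 0 0 0.1")

```text
time: 16.18
tcp_pos: [0.4261, 0.3057, 0.1095]
eef_rot: [-2.46, -1.954, 0.002]
force: [-0.5, -0.8, -2.1]
grip_width: 0.0221
grip_force: 39.3
```

```bash
python3 - <<'E'
from h import *
s=sense();print(s["tcp_pos"],s["force"],R.from_rotvec(s["eef_rot"]).as_matrix().round(4))
w=get("wrist");save(w,"h2.png",(130,140,390,384),2)
E
```

```text
[0.42613467 0.30565359 0.1095345 ] [-0.4965624  -0.80020861 -2.086902  ] [[ 2.267e-01  9.740e-01 -9.000e-04]
 [ 9.740e-01 -2.267e-01 -7.000e-04]
 [-9.000e-04 -7.000e-04 -1.000e+00]]
```

View pics/h2.png

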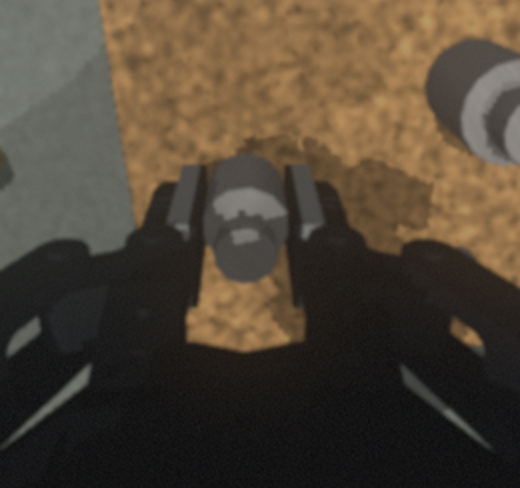

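The 100 g weight is held upright. I carry it to the outer part of the pan.

Call:
jog_arm(moves="0 0 -0.4 0 0 0 0.1; -0.2 0.1 -0.7 0 0 0 0.1; -0.5 0.36 -1 0 0 0 0.1; -0.775 0.56 -1 0 0 0 0.1")

```text
time: 16.73
tcp_pos: [0.4648, 0.2171, 0.2116]
eef_rot: [2.459, 1.953, 0.004]
force: [-0.4, -0.2, -0.6]
grip_width: 0.0225
grip_force: 39.5
```

Call:
jog_arm(moves="-0.3 0.2 0 0 0 0 0.1; -0.55 0.4 0 0 0 0 0.1; -0.775 0.56 0 0 0 0 0.1")

```text
time: 17.1
tcp_pos: [0.4998, 0.1283, 0.2079]
eef_rot: [-2.459, -1.952, 0.006]
force: [-0.3, -0.7, -0.7]
grip_width: 0.0225
grip_force: 39.4
```

Call:
jog_arm(moves="-0.3 0.2 0 0 0 0 0.1; -0.55 0.4 0 0 0 0 0.1; -0.775 0.56 0 0 0 0 0.1")

```text
time: 17.48
tcp_pos: [0.5368, 0.0403, 0.2078]
eef_rot: [-2.459, -1.951, 0.005]
force: [0.1, -0.3, -1.5]
grip_width: 0.0219
grip_force: 39.4
```

Call:
jog_arm(moves="-0.25 0.18 0 0 0 0 0.1; -0.5 0.36 0 0 0 0 0.1; -0.68 0.5 0 0 0 0 0.1; -0.775 0.56 0 0 0 0 0.1; -0.775 0.56 0 0 0 0 0.1; -0.775 0.56 0 0 0 0 0.1; -0.775 0.56 0 0 0 0 0.1")

```text
time: 18.35
tcp_pos: [0.5742, -0.0458, 0.2106]
eef_rot: [-2.459, -1.955, -0.0]
force: [0.5, 0.2, -0.4]
grip_width: 0.0223
grip_force: 39.5
```

Call:
jog_arm(moves="0 0 0.2 0 0 0 0.1; 0 0 0.4 0 0 0 0.1; 0 0 0.55 0 0 0 0.1; 0 0 0.63 0 0 0 0.1; 0 0 0.66 0 0 0 0.1; 0 0 0.68 0 0 0 0.1; 0 0 0.7 0 0 0 0.1; 0 0 0.72 0 0 0 0.1; 0 0 0.74 0 0 0 0.1; 0 0 0.76 0 0 0 0.1; 0 0 0.78 0 0 0 0.1; 0 0 0.8 0 0 0 0.1; 0 0 0.82 0 0 0 0.1; 0 0 0.84 0 0 0 0.1; 0 0 0.86 0 0 0 0.1; 0 0 0.88 0 0 0 0.1; 0 0 0.88 0 0 0 0.1; 0 0 0.88 0 0 0 0.1; 0 0 0.88 0 0 0 0.1; 0 0 0.88 0 0 0 0.1")

```text
time: 20.85
tcp_pos: [0.5742, -0.0467, 0.1223]
eef_rot: [-2.46, -1.954, 0.0]
force: [0.3, 0.9, -0.1]
grip_width: 0.0222
grip_force: 39.5
```

Call:
jog_arm(moves="0 0 0 0 0 0 0.28; 0 0 0 0 0 0 0.32; 0 0 0 0 0 0 0.38; 0 0 0 0 0 0 0.45; 0 0 0 0 0 0 0.55; 0 0 0 0 0 0 0.6; 0 0 0 0 0 0 0.6; 0 0 -0.1 0 0 0 0.6; 0 0 -0.3 0 0 0 0.6; 0 0 -0.6 0 0 0 0.6; 0 0 -1 0 0 0 0.6; 0 0 -1 0 0 0 0.6")

```text
time: 22.35
tcp_pos: [0.5768, -0.0472, 0.2279]
eef_rot: [2.455, 1.949, 0.01]
force: [0.8, 0.9, -0.2]
grip_width: 0.0511
grip_force: 0.0
```

Call:
jog_arm(moves="0.3 0 -0.3 0 0 0 0.6; 0.6 0 -0.6 0 0 0 0.6; 1 0 -0.6 0 0 0 0.6; 1 0 -0.6 0 0 0 0.6; 1 0 -0.6 0 0 0 0.6; 1 0 -0.6 0 0 0 0.6; 1 0 -0.6 0 0 0 0.6; 1 0 -0.6 0 0 0 0.6; 1 0 -0.6 0 0 0 0.6; 1 0 -0.6 0 0 0 0.6; 1 0 -0.6 0 0 0 0.6; 1 0 -0.6 0 0 0 0.6; 1 0 -0.6 0 0 0 0.6; 1 0 -0.6 0 0 0 0.6; 1 0 -0.6 0 0 0 0.6; 1 0 -0.6 0 0 0 0.6; 1 0 -0.6 0 0 0 0.6; 1 0 -0.6 0 0 0 0.6; 1 0 -0.6 0 0 0 0.6; 1 0 -0.6 0 0 0 0.6")

```text
time: 24.85
tcp_pos: [0.5971, 0.0507, 0.2823]
eef_rot: [-2.46, -1.954, -0.0]
force: [-0.0, -0.0, 0.3]
grip_width: 0.0509
grip_force: 0.0
```

```bash
python3 - <<'E'
from h import *
b=get("scene");save(b,"fin.png",(30,140,280,320),3.2)
E
```

```text
(no output)
```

View pics/fin.png

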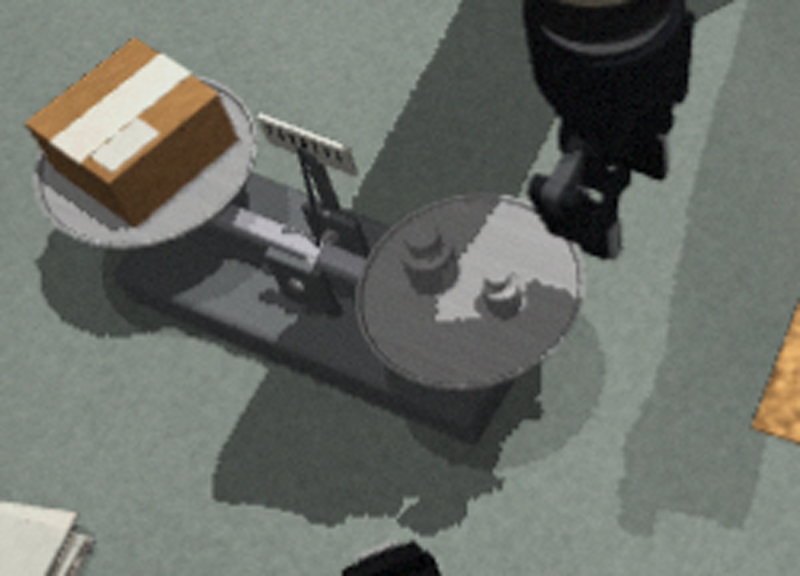

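Both weights stand upright on the pan at (430,265) and (503,297), and its rim centre is at (469,290). I check its height against level before handing in.

Call:
jog_arm(moves="0 0 0 0 0 0 0.6; 0 0 0 0 0 0 0.6; 0 0 0 0 0 0 0.6; 0 0 0 0 0 0 0.6; 0 0 0 0 0 0 0.6; 0 0 0 0 0 0 0.6; 0 0 0 0 0 0 0.6; 0 0 0 0 0 0 0.6")

```text
time: 25.9
tcp_pos: [0.5971, 0.0507, 0.2823]
eef_rot: [2.46, 1.954, -0.0]
force: [-1.3, 0.1, 0.3]
grip_width: 0.0513
grip_force: 0.0
```

```bash
python3 - <<'E'
from h import *
b=get("scene")
for z in (.137,.128,.119,.110,.101): print(z,(proj(b,(.5716,-.0727,z))-[30,140])*3.2)
q=cv2.cvtColor(b["color"],cv2.COLOR_RGB2GRAY)
import glob
o=cv2.cvtColor(cv2.imread("pics/fin.png"),cv2.COLOR_BGR2GRAY);n=cv2.resize(q[140:320,30:280],None,fx=3.2,fy=3.2,interpolation=cv2.INTER_CUBIC)
print("pan/parcel shift since fin:",cv2.phaseCorrelate(np.float32(o[200:380,360:580]),np.float32(n[200:380,360:580])),cv2.phaseCorrelate(np.float32(o[40:240,30:250]),np.float32(n[40:240,30:250])))
E
```

```text
0.137 [463.40007791 275.78340446]
0.128 [465.41043608 282.98732304]
0.119 [467.39063206 290.08511819]
0.11 [469.34135016 297.07915612]
0.101 [471.26325387 303.9717321 ]
pan/parcel shift since fin: ((0.5365173221954933, -0.01928324700072892), 0.850604352409457) ((0.5072272130126123, -0.0033303237008510678), 0.8891404015435113)
```

The rim centre at row 290 matches the level height (0.119 m gives 290.1), and nothing is moving.

```bash
python3 -c "from bench import job_done; print(job_done())"
```

```text
the job is handed in; nothing more can be done
None
```

The 200 g and 100 g weights stand upright on the pan, the beam floats level so the parcel checks out at about 300 g, and the gripper is clear; the job was handed in at about 26 s.

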